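# Show the alternator's output stud

### The arm

A 6-joint arm with a two-finger parallel gripper is mounted at the origin on the work surface. World frame = base frame: x ahead of the robot, y to its left, z up, the work surface at z = 0. Lengths are in m, angles in rad, forces in N, time in s.
With the tool pointing down it reaches from about 0.375 to 0.925 m from the base axis. Payload 5.7 kg.
Tool frame: the origin (TCP) lies between the finger pads, 19 mm behind the fingertips; this is the grasp point; z points along the fingers, y is the line along which they close (so a half turn about z gives the same grasp; the last joint's range is limited). The gripper opens to 85 mm and grips with 20 to 120 N. Pads are 22 mm wide; open, the fingers measure 114 mm over their backs; the gripper's body (76 mm by 85 mm) begins 54 mm behind the grasp point. The pads swing forward as they close: fully open they stand 13 mm farther back than shut.
Start: joints at [1.059, 0.359, 1.51, -0, 1.272, -0.115], TCP at [0.232, 0.553, 0.25] pointing down, gripper open.
Joint ranges: [-2.97, 2.97], [-1.01, 2.36], [0.21, 2.38], [-0.96, 4.11], [0.2, 2.71], [-2.98, 2.98]. Speed limits (rad/s): [2.39, 2.39, 3.14, 3.14, 3.14, 3.14].

### API

Orientations are given as a rotation vector (axis times angle).
In Python, from plant import state, get_image, finish_job gives the robot as it stands. The module is installed in compiled form; this text tells all that it offers.
- The arm moves only by the shell command python3 -m pendant 'ROWS' [OPENING]. ROWS is JSON, a list of rows, each a list of 2 entries, a list of its own where there are three numbers: the shift along the tool's x, y, z each as a share of 300 mm, from -1 to 1, then the turn about the tool's z as a share of 360 degrees, from -1 to 1. In form: [[[dx, dy, dz], roll], ...]. A call has 1 to 10 rows; each row shifts and turns the commanded pose from where the row before left it, along the tool's axes as they then stand; what a row does not reach is not made up. A row lasts 1/10 s, in which the tool goes at most 50 mm and 8.59 degrees, less where a joint would pass 70% of its speed; a pose out of reach is approached as far as the arm can. A call with a number of a shift or a turn outside -1 to 1 is refused whole. A call with a gripper value outside its range is refused whole. OPENING is the opening, from 0 (shut) to 1 (fully open), set as the call begins (- or left out, the last holds). The fingers move at their own pace and stop on an object; the grip force is fixed at half the most. Time passes only in rows, so rows that do not move let the fingers close. It gives the time, the measured TCP pose, the force, the opening and the grip force at its end, in the units of the state.
- state(): the state, without advancing time (a new reading comes with each control period).
- get_image(name): name is "side" or "top"; returns a dict with "frame" (384x512x3 uint8, red, green, blue), "vfov" (degrees; the focal length in pixels is half the picture's height over the tangent of half this angle, whatever the lens; pixels are square), "cx", "cy" (the principal point, pixels), "R" (3x3) and "t" (3): a world point X has camera coordinates R X + t. Camera axes: x right, y down, z forward; pixel columns grow to the right and rows downward; lengths in m; the calibration is good to about 2 mm. A picture is of the moment at which its call begins. There is no depth.
- finish_job(): hands the job in; it is judged then, once.
The state is a dict: "clock": time; "joints": joint angles; "joint_velocities": joint speeds; "effort": joint torques, N m; "tcp_pos": TCP position; "eef_rot": TCP orientation; "force": force on the tool from outside, world axes, zero at the start; "ft_torque": the same for the moment, N m; "opening": finger opening in m; "grip_force": force on a finger pad.
Only numpy, scipy, OpenCV 4.12 (cv2) and the standard library are available. Lean on these libraries where they do the work, as an engineer would, in place of code of your own. Each camera call takes 0.05 s, during which the arm holds its last target. There are 200 camera calls.

### The job

A customer at the used-parts counter wants to see the output stud of the alternator. Gently flip the red hinged terminal cap right over with a fingertip so that it stays folded back, then point straight down at the tip of the bare stud from just above it, without touching the stud, keep pointing for two seconds, and finish still pointing there. Do not pinch the cap, do not pick up or shift the alternator, and leave the other parts on the counter alone.

Things in the scene. Friction and masses are not known exactly. Their poses are not given: they have to be found in the camera images.
- alternator: Used car alternator, 5.2 kg, loose, lying on four lugs; origin under its middle at counter height, z up. Level shaft along its x at 78 mm height, pulley at -x; 178 mm long (x -97 to +81), 132 mm diameter, 176 mm over the lugs (y). At x +34, y 0 a black terminal block (36 x 42 mm, top 156 mm above the counter) carries stud and red cap; all else on it is below 146 mm.
- stud_tip (a point): Centre of the top end of the upright brass output stud, 8 mm thick, with a 16 mm hex nut at its foot; 20 mm above the block, 176 mm above the counter. Hidden under the red cap until that is opened. Point at it with the tool straight down, fingertips 5 to 40 mm above this point and centred over it within about 10 mm; closed fingers are best, open ones could meet the folded cap.
- cap (a joint): Angle of the red cap (rad): 0 shut, 2.3 its stop, beyond 1.6 counts as folded back; starts at 0 to 0.25. Very light hinge (20 g cap): it stays where left up to about 1.1; from 1.3 on it falls back by itself. It turns about the alternator's x: the front wall, on the alternator's -y side, swings up and over to +y. Thin plastic: not to be pinched, nor pressed with over 25 N.
- cap_hinge (a point): Middle of the cap's hinge line, along the alternator's x, on the +y side of the stud: 14 mm from its axis, level with the block's top, 20 mm below the stud's tip. Stays put as the cap turns. To open, push the thumb tab towards +y, best going up and over with it along the arc about this line; pushed level low on the front wall the cap binds, as that wall must rise.
- cap_tab (a point): Middle of the thumb tab's front face; turns with the cap. Shut, it is 28 mm to the alternator's -y from the hinge and 40 mm above it. The cap is a red hood open below: 30 mm wide (alternator's x), 28 mm from hinge to front wall, 36 mm high, walls 2.5 mm; the tab, 20 mm wide, continues the front wall upwards to 49 mm above the hinge.
- starter: A starter motor (3.6 kg, loose), 200 mm long, 130 mm wide over its flange, 131 mm high; origin under it at counter height, level shaft along its x, aluminium nose at -x. To be left alone.
- carton: A small closed cardboard parts box, 60 x 80 x 55 mm (x, y, z); origin at the centre of its underside. To be left alone.
- pulley: A spare ribbed belt pulley lying flat, 62 mm diameter, 28 mm high; origin at the centre of its underside. To be left alone.
- screwdriver: A screwdriver with a yellow handle, 200 mm long along its x; lying on the counter. To be left alone.

How it is judged:
By the outcome, as a careful person would: the job done as asked, in the order asked, and still so for the second after the job is handed in, with the robot touching nothing.
It also fails if it takes over 45 s, if anything falls off the work surface, if the arm or the gripper's body presses on something with over 40 N, if the wrist force passes 120 N, or if a joint passes its speed limit or range.

## Working session

There is one attempt and no reset: what is moved stays moved. The work goes in short steps, Python scripts to look and compute and a shell command to move; the robot and the scene stay as the last step left them, time stands still between calls to the robot, and variables do not carry over. Pictures are saved under pics/ and viewed, at most 10 in all, crops included, and the job is handed in when it is done.

```bash
mkdir -p pics; python3 - <<'E'
from plant import state,get_image
import cv2,numpy as np
s=state();print(s['clock'],s['tcp_pos'],s['eef_rot'],s['opening'])
for n in("top","side"):
    g=get_image(n);f=g["frame"];cv2.imwrite(f"pics/{n}0.png",cv2.cvtColor(f,cv2.COLOR_RGB2BGR))
    np.savez(f"pics/{n}0.npz",**g);print(n,g["vfov"],g["cx"],g["cy"],np.round(g["R"],3).tolist(),np.round(g["t"],3))
    print("cam at",-np.array(g["R"]).T@g["t"])
E
```

```text
0.0 [0.23157238 0.55280491 0.24914341] [-6.19122008e-01 -3.07936053e+00  2.77682017e-03] 0.08574489265393473
top 48.24255362013791 252.60106227225663 185.57384667893413 [[-0.024, -1.0, 0.003], [-0.977, 0.023, -0.213], [0.213, -0.008, -0.977]] [0.012 0.64  0.915]
cam at [0.4307118  0.00379924 1.03079145]
side 49.88036831557287 258.41473956634127 195.51509602717974 [[0.972, -0.233, 0.003], [-0.126, -0.535, -0.835], [0.196, 0.812, -0.55]] [-0.605  0.187  0.916]
cam at [ 0.43193258 -0.78485994  0.66142256]
```

View pics/top0.png

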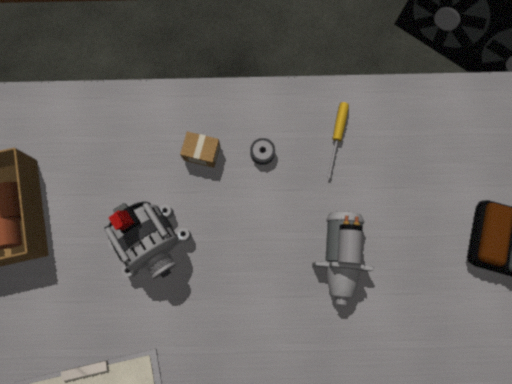

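View pics/side0.png

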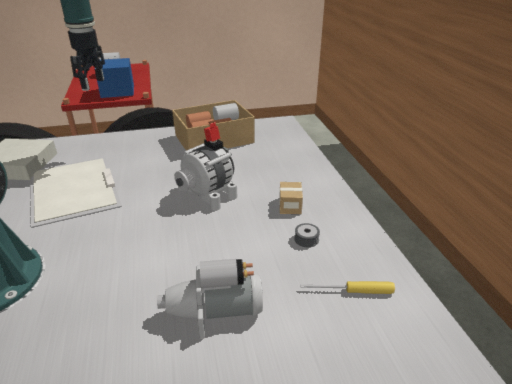

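Top view: the alternator is at about (145,238), with its pulley at (160,265) and the red cap at (122,218). In the side view the cap is at (212,131). The other parts are well away from it. Next I'll zoom in on the cap and triangulate it.

```bash
cat > h.py <<'E'
import numpy as np,cv2
def K(g): f=192/np.tan(np.radians(float(g["vfov"]))/2); return f
def ray(g,u,v):
    d=np.array([(u-g["cx"])/K(g),(v-g["cy"])/K(g),1.]);R=np.array(g["R"]);return -R.T@g["t"],R.T@d
def onz(g,u,v,z): c,d=ray(g,u,v);return c+d*(z-c[2])/d[2]
def proj(g,X): p=np.array(g["R"])@X+g["t"];return K(g)*p[0]/p[2]+g["cx"],K(g)*p[1]/p[2]+g["cy"]
def tri(g1,p1,g2,p2):
    c1,d1=ray(g1,*p1);c2,d2=ray(g2,*p2)
    s=np.linalg.lstsq(np.c_[d1,-d2],c2-c1,rcond=None)[0];a=c1+s[0]*d1;b=c2+s[1]*d2
    return (a+b)/2,np.linalg.norm(a-b)
def red(f):
    f=f.astype(int);return ((f[...,0]>90)&(f[...,1]<0.4*f[...,0])&(f[...,2]<0.4*f[...,0])).astype(np.uint8)
E
python3 - <<'E'
from h import *
T=np.load("pics/top0.npz");S=np.load("pics/side0.npz")
for n,g,(x0,y0,x1,y1) in(("top",T,(90,185,200,285)),("side",S,(160,105,260,215))):
    m=np.zeros((384,512),np.uint8);m[y0:y1,x0:x1]=red(g["frame"])[y0:y1,x0:x1]
    k,l,st,c=cv2.connectedComponentsWithStats(m);i=1+st[1:,4].argmax();print(n,st[i],c[i])
    cv2.imwrite(f"pics/{n}c.png",0) if 0 else None
    cr=cv2.resize(cv2.cvtColor(g["frame"],cv2.COLOR_RGB2BGR)[y0:y0+100,x0:x0+80 if 0 else x0+100],(400,400) if 0 else None,fx=4,fy=4,interpolation=cv2.INTER_CUBIC)
    if n=="top":A=cr
    else:cv2.imwrite("pics/zoom.png",np.hstack([A,cr]))
E
```

```text
top [110 211  17  18 182] [117.17032967 219.42307692]
side [204 123  16  18 195] [211.73333333 132.64102564]
```

View pics/zoom.png

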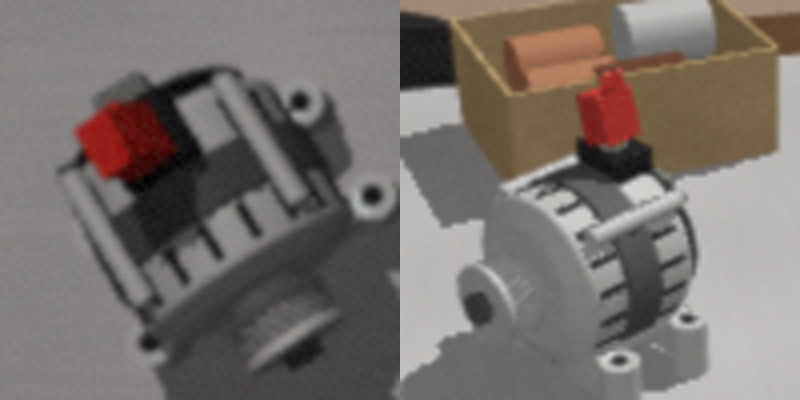

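The zoom shows the cap slightly open, its front facing the +x/−y side. The two −y lug tops are at top (166,210) and (183,233), and at side (232,184) and (215,195). The pulley hub is at top (166,272), side (180,182).

```bash
python3 - <<'E'
from h import *
T=np.load("pics/top0.npz");S=np.load("pics/side0.npz")
a,ea=tri(T,(166.2,210),S,(232,184.5));b,eb=tri(T,(183,233.2),S,(215,195));p,ep=tri(T,(166.5,272.5),S,(179.7,181.8))
print("lugA",a,ea,"lugB",b,eb,np.linalg.norm(a-b));print("hub",p,ep)
c=onz(T,127.5,270.5,(a[2]+b[2])/2);print("lugC",c, np.linalg.norm(b-c))
x=(a-b)[:2];yaw1=np.arctan2(x[1],x[0]);print("yaw lugs",yaw1)
q=(b-c)[:2];print("yaw BC",np.arctan2(q[1],q[0])+np.pi/2)
r,er=tri(T,(119,220),S,(212,133));print("capmid",r,er)
for w in (yaw1,np.arctan2(q[1],q[0])+np.pi/2):
  ex=np.array([np.cos(w),np.sin(w),0]);ey=np.array([-np.sin(w),np.cos(w),0])
  print("stud from hub",p+0.131*ex, "local cap mid rel stud",[(r-p-0.131*ex)@e for e in(ex,ey)], "local lugs rel hub",[(k-p)@e for k in(a,b,c) for e in(ex,ey)])
# block black mask top
hs=cv2.cvtColor(S["frame"],cv2.COLOR_RGB2GRAY);print(hs[135:155,200:226])
E
```

```text
lugA [0.59242242 0.1982934  0.0446554 ] 0.0005356368093661807 lugB [0.5379161  0.15906833 0.04235353] 0.0006731579797208128 0.06719258545253208
hub [0.44891409 0.18810302 0.07984841] 0.00017184843657824507
lugC [0.45622547 0.28320053 0.04350446] 0.1486051356121921
yaw lugs 0.6237876104107456
yaw BC 0.5820440154106861
capmid [0.55288432 0.26618461 0.17703145] 0.0008578791811545581
stud from hub [0.5552431  0.26462191 0.07984841] local cap mid rel stud [np.float64(-0.001001760437089527), np.float64(0.002646205883831689)] local lugs rel hub [np.float64(0.12243402172798336), np.float64(-0.07555392615728528), np.float64(0.05528087613563434), np.float64(-0.07555392615728528), np.float64(0.06148220131760811), np.float64(0.07291730086025262)]
stud from hub [0.55834372 0.26011798 0.07984841] local cap mid rel stud [np.float64(-0.0012254368282470555), np.float64(0.008068918677009424)] local lugs rel hub [np.float64(0.12548034149491738), np.float64(-0.0703787562591705), np.float64(0.058385695516020096), np.float64(-0.07318115592975048), np.float64(0.05838569551602008), np.float64(0.075419522689
[... 1488 characters left out ...]
27  25  26
   30  61  90  96  91  69  92 117]
 [ 53  57  60  59  61  61  58  59  60  53  54  51  41  23  23  27  34  62
  105 150 193 195 187 141  83  94]
 [ 57  80  87  89  93  96  94  94  89  71  62  60  59  62  53  63 103 151
  196 202 204 204 204 190 141  77]
 [ 60  69  81  94  97  98  97  98  98  96  95  94  95  99 113 146 196 203
  209 209 208 207 206 204 189 124]
 [123 111  98  78  86  95  99 101  99  99  99 100 100 101 116 165 205 209
  209 209 209 207 207 208 206 184]
 [183 184 178 116  74  86  99 101 100 101 100 104 102 104 105 125 172 205
  209 210 209 208 206 203 202 197]
 [190 190 188 174 100  69  81  96 100 100 101 105 102 103 104 108 130 173
  202 205 202 200 194 162 161 194]]
```

```bash
python3 - <<'E'
from h import *
T=np.load("pics/top0.npz");S=np.load("pics/side0.npz")
for w in(.582,.61,.624):
  ex=np.array([np.cos(w),np.sin(w),0]);ey=np.array([-np.sin(w),np.cos(w),0])
  o=np.array([.4489,.1881,0])+.131*ex
  P=lambda g,x,y,z:np.round(proj(g,o+x*ex+y*ey+np.array([0,0,z])),1).tolist()
  print(w,o)
  for g in(S,T):print(" block",[P(g,x*.018,y*.021,.156) for x,y in((1,1),(1,-1),(-1,-1),(-1,1))])
  # cap corners at angle th about hinge
  for th in(0.1,.25):
    c,s=np.cos(th),np.sin(th)
    def C(g,x,a,b): # a forward (-y) from hinge, b up
        A=a*c-b*s;B=a*s+b*c; return P(g,x,.014-A,.156+B)
    for g in(S,T):print("  cap",th,"tab",C(g,.01,.028,.049),C(g,-.01,.028,.049),"fbot",C(g,.015,.028,0),C(g,-.015,.028,0),"back top",C(g,.015,0,.036),C(g,-.015,0,.036))
E
```

```text
0.582 [0.55833281 0.26011015 0.        ]
 block [[214.3, 136.4], [224.4, 140.9], [214.8, 145.1], [204.7, 140.4]]
 block [[111.9, 217.1], [129.4, 205.6], [138.5, 219.8], [120.9, 231.5]]
  cap 0.1 tab [218.4, 123.3] [212.9, 125.5] fbot [221.8, 139.5] [213.8, 143.0] back top [213.6, 125.4] [205.4, 128.6]
  cap 0.1 tab [118.8, 208.0] [124.2, 216.4] fbot [126.8, 208.5] [134.4, 220.4] back top [108.4, 214.8] [116.2, 227.3]
  cap 0.25 tab [216.4, 121.5] [210.9, 123.7] fbot [221.6, 138.1] [213.5, 141.6] back top [212.4, 125.2] [204.2, 128.4]
  cap 0.25 tab [114.9, 210.1] [120.2, 218.5] fbot [125.9, 208.4] [133.6, 220.4] back top [106.2, 216.4] [114.0, 228.9]
0.61 [0.55627389 0.26314564 0.        ]
 block [[213.2, 136.1], [223.5, 140.4], [214.1, 144.7], [203.8, 140.2]]
 block [[110.3, 218.5], [127.5, 206.5], [137.1, 220.5], [119.7, 232.6]]
  cap 0.1 tab [217.5, 122.9] [212.1, 125.1] fbot [220.9, 139.1] [213.1, 142.6] back top [212.5, 125.0] [204.5, 128.3]
  cap 0.1 tab [117.0, 209.0] [122.6, 217.3] fbot [125.0, 209.5] [133.0, 221.2] back top [106.7, 216.2] [114.9, 228.4]
  cap 0.25 tab [215.5
[... 175 characters left out ...]
1] back top [104.6, 217.8] [112.7, 230.1]
0.624 [0.55521276 0.26464147 0.        ]
 block [[212.6, 135.9], [223.1, 140.1], [213.8, 144.5], [203.3, 140.1]]
 block [[109.5, 219.2], [126.6, 207.0], [136.3, 220.8], [119.2, 233.2]]
  cap 0.1 tab [217.1, 122.7] [211.7, 124.9] fbot [220.5, 138.8] [212.7, 142.4] back top [211.9, 124.8] [204.0, 128.2]
  cap 0.1 tab [116.1, 209.6] [121.8, 217.8] fbot [124.1, 210.0] [132.2, 221.6] back top [105.9, 216.9] [114.3, 229.0]
  cap 0.25 tab [215.0, 120.9] [209.6, 123.1] fbot [220.2, 137.4] [212.4, 141.0] back top [210.6, 124.7] [202.7, 128.0]
  cap 0.25 tab [112.2, 211.8] [117.9, 220.0] fbot [123.2, 209.9] [131.4, 221.5] back top [103.8, 218.6] [112.1, 230.7]
```

```bash
python3 -m pendant '[[[0,0,-0.03],0.0228],[[0,0,-0.03],0.0228],[[0,0,-0.03],0.0228],[[0,0,-0.03],0.0228],[[0,0,0],0]]' 0
cat > rel.py <<'E'
from plant import state
import numpy as np,sys
from scipy.spatial.transform import Rotation as Ro
stud=np.array([.5568,.2623,.176]);w=.60
if len(sys.argv)>3: stud[:2]=[float(sys.argv[1]),float(sys.argv[2])];w=float(sys.argv[3])
s=state();R=Ro.from_rotvec(s['eef_rot']).as_matrix();tip=s['tcp_pos']+.019*R[:,2]
print(s['clock'],"tcp",np.round(s['tcp_pos'],4),"tool x angle",np.arctan2(R[1,0],R[0,0]),"want",w+np.pi/2,"tilt",R[2,2])
c,q=np.cos(w),np.sin(w);d=tip-stud
print("tip rel stud, alt frame mm",np.round(1e3*np.array([c*d[0]+q*d[1],-q*d[0]+c*d[1],d[2]]),1));
print("shares to tip (tool):",np.round(R.T@(stud-tip)/.3,3),"force",np.round(s['force'],2),"open",s['opening'])
E
python3 rel.py
```

```text
clock: 0.6
tcp_pos: [0.2321, 0.5538, 0.2868]
eef_rot: [1.466, 2.778, 0.002]
force: [-0.1, -0.0, -0.6]
opening: 0.0123
grip_force: 0.0
0.6 tcp [0.2321 0.5538 0.2868] tool x angle 2.1705663311281986 want 2.1707963267948966 tilt -0.9999988820805829
tip rel stud, alt frame mm [-103.3  423.9   91.8]
shares to tip (tool): [-1.413  0.344  0.306] force [-0.15 -0.02 -0.58] open 0.012322504893320905
```

```bash
python3 -m pendant '[[[-0.05,0.01,0],0],[[-0.1,0.02,0],0],[[-0.1,0.02,0],0],[[-0.1,0.02,0],0],[[-0.1,0.02,0],0],[[-0.1,0.02,0],0],[[-0.1,0.02,0],0],[[-0.1,0.02,0],0],[[-0.1,0.02,0],0],[[-0.1,0.02,0],0]]' && python3 -m pendant '[[[-0.1,0.024,0],0],[[-0.1,0.03,0],0],[[-0.1,0.03,0],0],[[-0.1,0.03,0],0],[[-0.1,0.03,0],0],[[-0.1,0.01,0],0],[[-0.063,0,0],0],[[0,0,0],0],[[0,0,0],0]]'; python3 rel.py; python3 - <<'E'
from plant import get_image
import cv2,numpy as np
o=[]
for n,(x0,y0) in(("top",(90,170)),("side",(160,60))):
    g=get_image(n);np.savez(f"pics/{n}1.npz",**g)
    o.append(cv2.resize(cv2.cvtColor(g["frame"],cv2.COLOR_RGB2BGR)[y0:y0+100,x0:x0+100],None,fx=4,fy=4,interpolation=cv2.INTER_CUBIC))
cv2.imwrite("pics/pre.png",np.hstack(o))
E
```

```text
clock: 1.6
tcp_pos: [0.4407, 0.3482, 0.2851]
eef_rot: [-1.46, -2.781, 0.003]
force: [0.0, -0.8, 0.1]
opening: -0.0001
grip_force: 0.0
clock: 2.5
tcp_pos: [0.5899, 0.2121, 0.2854]
eef_rot: [-1.464, -2.778, 0.001]
force: [-0.7, 0.1, -0.6]
opening: 0.0003
grip_force: 0.0
2.5 tcp [0.5899 0.2121 0.2854] tool x angle 2.1718337220055988 want 2.1707963267948966 tilt -0.9999985556320347
tip rel stud, alt frame mm [ -1.  -60.1  90.4]
shares to tip (tool): [0.2   0.004 0.302] force [-0.65  0.12 -0.6 ] open 0.0002681333272491524
```

View pics/pre.png

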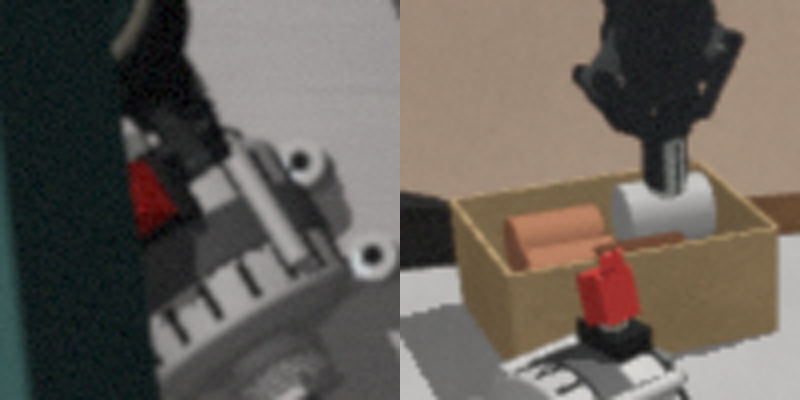

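The side view shows the shut fingertips ending at about (227,108), in front of the cap. I'll check that against the kinematic tip and start descending.

```bash
python3 - <<'E'
from h import *
S=np.load("pics/side1.npz")
for dz in(.006,.013,.019,.025):print(dz,proj(S,np.array([.5899,.2121,.2854-dz])))
E
python3 -m pendant '[[[0,0.004,0.05],0],[[0,0,0.06],0],[[0,0,0.06],0],[[0,0,0.04],0],[[0,0,0],0],[[0,0,0],0]]'; python3 rel.py;python3 - <<'E'
from plant import get_image
import cv2,numpy as np
from h import *
g=get_image("side");np.savez("pics/side2.npz",**g)
cv2.imwrite("pics/low.png",cv2.resize(cv2.cvtColor(g["frame"],cv2.COLOR_RGB2BGR)[90:160,180:260],None,fx=6,fy=6,interpolation=cv2.INTER_CUBIC))
E
```

```text
0.006 (np.float64(226.9455121419104), np.float64(103.43458499805371))
0.013 (np.float64(227.0528156220175), np.float64(106.06042115168599))
0.019 (np.float64(227.14416853415284), np.float64(108.29592906983788))
0.025 (np.float64(227.23495340274968), np.float64(110.51753632737008))
clock: 3.2
tcp_pos: [0.5914, 0.2138, 0.2233]
eef_rot: [1.463, 2.78, 0.0]
force: [-0.1, -1.0, 0.5]
opening: 0.0001
grip_force: 0.0
3.2 tcp [0.5914 0.2138 0.2233] tool x angle 2.172657697461988 want 2.1707963267948966 tilt -0.999999999528404
tip rel stud, alt frame mm [  1.2 -59.6  28.3]
shares to tip (tool): [ 0.199 -0.004  0.094] force [-0.05 -1.02  0.47] open 0.00013041990319994365
```

View pics/low.png

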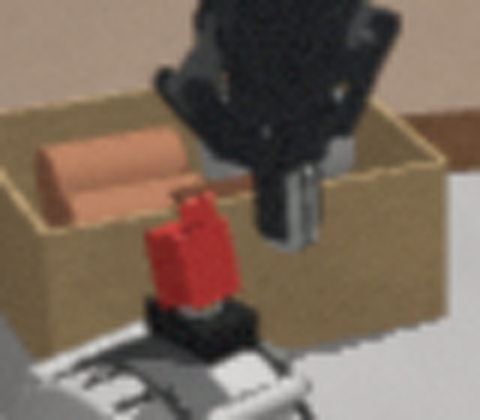

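Tip confirmed at 19 mm ahead of the TCP: its bottom is at (228,131), in front of the tab at (213,124). Now pushing along the arc, gently.

```bash
python3 -m pendant '[[[0.04,-0.004,0.01],0],[[0.03,0,0.004],0],[[0.02,0,0],0],[[0.02,0,0],0],[[0.015,0,0],0],[[0.015,0,-0.003],0],[[0.015,0,-0.004],0],[[0.015,0,-0.004],0]]'; python3 rel.py;python3 - <<'E'
from plant import get_image
import cv2,numpy as np
from h import *
g=get_image("side")
cv2.imwrite("pics/push.png",cv2.resize(cv2.cvtColor(g["frame"],cv2.COLOR_RGB2BGR)[90:160,180:260],None,fx=6,fy=6,interpolation=cv2.INTER_CUBIC))
E
```

```text
clock: 4.05
tcp_pos: [0.5617, 0.2549, 0.2222]
eef_rot: [1.465, 2.779, -0.0]
force: [0.5, -0.0, -0.9]
opening: 0.0002
grip_force: 0.0
4.05 tcp [0.5617 0.2549 0.2222] tool x angle 2.1716070461130554 want 2.1707963267948966 tilt -0.9999999870473599
tip rel stud, alt frame mm [-0.1 -8.9 27.2]
shares to tip (tool): [0.03  0.    0.091] force [ 0.52 -0.05 -0.91] open 0.00021379797344940512
```

View pics/push.png

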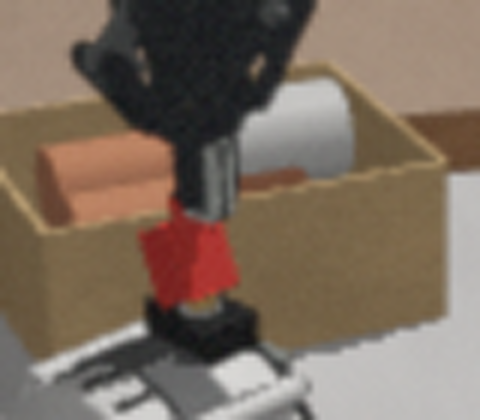

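The cap is turning, with the brass nut now visible at about (214,141), and the force is negligible. I'll continue along the arc.

```bash
python3 -m pendant '[[[0.0125,-0.006,-0.005],0],[[0.0125,0,-0.005],0],[[0.017,0,0],0],[[0.017,0,0],0],[[0.016,0,0.0035],0],[[0.016,0,0.0035],0],[[0.015,0,0.007],0],[[0.015,0,0.007],0]]' && python3 rel.py; python3 -m pendant '[[[0.014,0,0.009],0],[[0.014,0,0.009],0],[[0.012,0,0.012],0],[[0.012,0,0.012],0],[[0,0,0],0],[[0,0,0],0]]';  python3 rel.py;python3 - <<'E'
from plant import get_image
import cv2,numpy as np
from h import *
g=get_image("side")
cv2.imwrite("pics/push2.png",cv2.resize(cv2.cvtColor(g["frame"],cv2.COLOR_RGB2BGR)[90:160,180:260],None,fx=6,fy=6,interpolation=cv2.INTER_CUBIC))
E
```

```text
clock: 4.9
tcp_pos: [0.5395, 0.2839, 0.2185]
eef_rot: [-1.464, -2.779, 0.0]
force: [-0.0, 0.6, -0.5]
opening: 0.0002
grip_force: 0.0
4.9 tcp [0.5395 0.2839 0.2185] tool x angle 2.171866636940584 want 2.1707963267948966 tilt -0.9999999653997493
tip rel stud, alt frame mm [-2.1 27.6 23.5]
shares to tip (tool): [-0.092  0.007  0.078] force [-0.02  0.56 -0.54] open 0.00022537759920781183
clock: 5.5
tcp_pos: [0.5309, 0.2964, 0.206]
eef_rot: [-1.464, -2.779, 0.001]
force: [-0.0, -0.2, -0.9]
opening: 0.0001
grip_force: 0.0
5.5 tcp [0.5309 0.2964 0.206 ] tool x angle 2.1719333055189063 want 2.1707963267948966 tilt -0.999999932049336
tip rel stud, alt frame mm [-2.1 42.8 11. ]
shares to tip (tool): [-0.143  0.007  0.037] force [-0.   -0.24 -0.91] open 8.309421621574456e-05
```

View pics/push2.png

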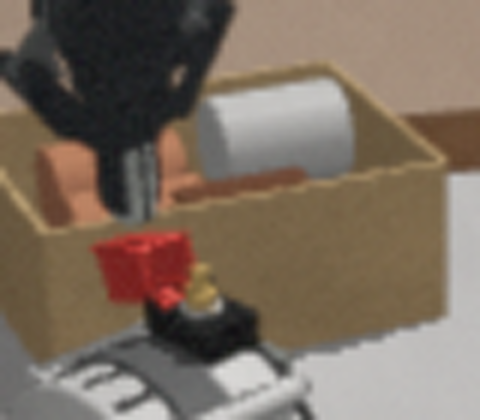

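The cap is folded back, and the bare brass stud's tip is at about (214,134.5). I'll lift and refine the stud position from the side ray at z = 0.176, plus the top view if it isn't occluded.

```bash
python3 -m pendant '[[[0,0,-0.05],0],[[0,0,-0.06],0],[[-0.03,0,-0.02],0],[[0,0,0],0]]'; python3 rel.py; python3 - <<'E'
from plant import get_image
from h import *
o=[]
for n,(x0,y0) in(("side",(190,100)),("top",(90,190))):
    g=get_image(n);f=g["frame"];np.savez(f"pics/{n}3.npz",**g);i=f.astype(int)
    m=((i[...,0]>60)&(i[...,0]-i[...,2]>30)&(i[...,1]>.55*i[...,0])).astype(np.uint8)
    X=np.argwhere(m[y0+20:y0+60,x0+10:x0+45])+[y0+20,x0+10]
    if n=="side":
        for r in range(128,148):print(r,X[X[:,0]==r][:,1].tolist())
    print(n,"exp stud px",proj(g,np.array([.5568,.2623,.176])))
    o.append(cv2.resize(cv2.cvtColor(f,cv2.COLOR_RGB2BGR)[y0:y0+60,x0:x0+60],None,fx=6,fy=6,interpolation=cv2.INTER_CUBIC))
cv2.imwrite("pics/stud.png",np.hstack(o))
E
```

```text
clock: 5.95
tcp_pos: [0.5377, 0.2883, 0.2464]
eef_rot: [1.464, 2.777, 0.003]
force: [-0.2, -0.7, -0.9]
opening: -0.0001
grip_force: 0.0
5.95 tcp [0.5377 0.2883 0.2464] tool x angle 2.17104678314403 want 2.1707963267948966 tilt -0.9999952874443991
tip rel stud, alt frame mm [-1.1 32.3 51.4]
shares to tip (tool): [-0.107  0.003  0.171] force [-0.23 -0.68 -0.87] open -6.025568251625787e-05
128 [200, 201, 202, 203, 204, 205, 206, 207, 208, 209, 210, 211, 212, 213, 214, 215, 216, 217, 218, 219, 220, 221, 222, 223, 224, 225, 226, 227, 228, 229, 230, 231, 232, 233, 234]
129 [200, 201, 202, 203, 204, 205, 206, 207, 208, 209, 210, 211, 212, 213, 214, 215, 216, 217, 218, 219, 220, 221, 222, 223, 224, 225, 226, 227, 228, 229, 230, 231, 232, 233, 234]
130 [200, 201, 202, 203, 204, 205, 210, 211, 212, 213, 214, 215, 216, 217, 218, 219, 220, 221, 222, 223, 224, 225, 226, 227, 228, 229, 230, 231, 232, 233, 234]
131 [200, 201, 202, 203, 204, 210, 211, 212, 213, 214, 215, 216, 217, 218, 219, 220, 221, 222, 223, 224, 225, 226, 227, 228, 229, 230, 231, 232, 233, 234]
132 [200, 211, 212, 213, 214, 215, 
[... 947 characters left out ...]
0 [211, 212, 213, 214, 215, 220, 221, 222, 223, 224, 225, 226, 227, 228, 229, 230, 231, 232, 233, 234]
141 [212, 213, 214, 223, 224, 225, 226, 227, 228, 229, 230, 231, 232, 233, 234]
142 [223, 224, 225, 226, 227, 228, 229, 230, 231, 232, 233, 234]
143 [223, 224, 225, 226, 227, 228, 229, 230, 231, 232, 233, 234]
144 [223, 224, 225, 226, 227, 228, 229, 230, 231, 232, 233, 234]
145 [223, 224, 225, 226, 227, 228, 229, 230, 231, 232, 233, 234]
146 [224, 225, 226, 227, 228, 229, 230, 231, 232, 233, 234]
147 [226, 227, 228, 229, 230, 231]
side exp stud px (np.float64(213.47696114541125), np.float64(133.81409944538555))
top exp stud px (np.float64(121.19212256271689), np.float64(217.86920579374873))
```

View pics/stud.png

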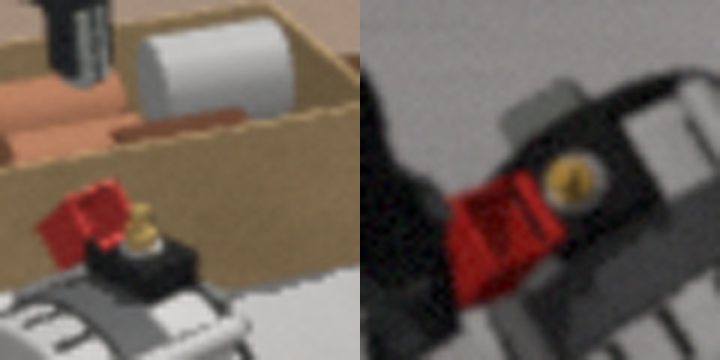

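The side view shows the stud top at about (213.5,134). The top view shows the brass at about (125,220), a few pixels off my estimate, so I'll measure the brass in both and triangulate.

```bash
python3 - <<'E'
from h import *
T=np.load("pics/top3.npz");S=np.load("pics/side3.npz")
i=T["frame"].astype(int);m=((i[...,0]-i[...,2]>25)&(i[...,1]>.6*i[...,0]));X=np.argwhere(m[205:235,112:140])+[205,112]
print("top brass",len(X),X.min(0),X.max(0),X.mean(0))
s=S["frame"].astype(int);print("side R-B\n",(s[130:143,208:220,0]-s[130:143,208:220,2]));print("side R\n",s[130:143,208:220,0])
v,u=X.mean(0)
for z in(.166,.171,.176):print("top ray",z,onz(T,u,v,z))
for r in(133.5,134.5,135.5):print("side ray .176",r,onz(S,213.6,r,.176),"tri",tri(T,(u,v),S,(213.6,r)))
for r,c in ((210,166.2),):pass
E
```

```text
top brass 62 [216 120] [233 128] [219.83870968 123.88709677]
side R-B
 [[111  84  56  48  48  48  48  47  47  48  48  48]
 [ 94 103  88  55  48  47  48  46  47  45  46  46]
 [ 88  99 104  60  48  48  46  48  47  48  47  45]
 [ 88  94 110  92  56  53  50  47  47  47  47  47]
 [ 87  95  97 107  79  79  70  50  46  47  48  46]
 [ 87  89  90  92  73  73  61  47  47  45  46  45]
 [ 90  88  86  81  68  67  55  37  46  46  46  46]
 [ 91  86  89  88  69  67  73  57  46  44  47  45]
 [ 93 100  93  69  66  71  83  86  49  44  44  45]
 [119 127 104  67  71  78  79  65  28  22  36  44]
 [119  78  30  54  64  65  62  39  18   9  11  16]
 [ 47  15   5  24  42  41  36  30   8   1  -1  -1]
 [  1   0   0   4   6   6   6  10   3   1  -1   1]]
side R
 [[186 145 127 120 123 121 120 120 117 118 120 119]
 [136 155 154 125 119 121 117 117 117 118 119 118]
 [123 137 164 130 119 118 117 119 119 117 122 117]
 [121 129 156 154 129 127 123 118 121 120 122 118]
 [121 120 139 172 161 171 156 124 120 118 118 117]
 [122 122 125 140 146 151 132 117 119 119 116 116]
 [121 122 121 123 129 128 117  99 117 119 118 117]

[... 171 characters left out ...]
128 131 131 133 157  77  55  64]
 [ 84  62  98 112 119 120 127 155 145  69  41  40]
 [ 29  33  65  93 110 105  95  89  73  45  41  39]]
top ray 0.166 [0.55412111 0.25970023 0.166     ]
top ray 0.171 [0.55340759 0.25822068 0.171     ]
top ray 0.176 [0.55269407 0.25674112 0.176     ]
side ray .176 133.5 [0.55742807 0.2642553  0.176     ] tri (array([0.55427867, 0.25555634, 0.17982487]), np.float64(0.004226796927854549))
side ray .176 134.5 [0.55648554 0.25780497 0.176     ] tri (array([0.55449789, 0.25657904, 0.17639549]), np.float64(0.003690634483417622))
side ray .176 135.5 [0.5555519  0.25141553 0.176     ] tri (array([0.55471808, 0.25760621, 0.17294998]), np.float64(0.0031518770370733847))
```

```bash
python3 rel.py 0.5555 0.2592 0.6
```

```text
6.05 tcp [0.5361 0.2885 0.2447] tool x angle 2.170936820358362 want 2.1707963267948966 tilt -0.9999998742921674
tip rel stud, alt frame mm [ 0.5 35.1 49.7]
shares to tip (tool): [-0.117 -0.002  0.166] force [ 0.49  0.75 -0.66] open -4.7558363409914555e-05
```

```bash
python3 -m pendant '[[[-0.03,0,0],0],[[-0.05,-0.002,0],0],[[-0.037,0,0],0],[[0,0,0.03],0],[[0,0,0.04],0],[[0,0,0.03],0],[[0,0,0],0],[[0,0,0],0],[[0,0,0],0],[[0,0,0],0]]'; python3 rel.py 0.5555 0.2592 0.6; python3 - <<'E'
from plant import get_image
from h import *
o=[]
for n,(x0,y0) in(("side",(180,90)),("top",(90,190))):
    g=get_image(n);f=g["frame"]
    o.append(cv2.resize(cv2.cvtColor(f,cv2.COLOR_RGB2BGR)[y0:y0+66,x0:x0+66],None,fx=6,fy=6,interpolation=cv2.INTER_CUBIC))
cv2.imwrite("pics/point.png",np.hstack(o))
E
```

```text
clock: 7.05
tcp_pos: [0.5557, 0.26, 0.2157]
eef_rot: [1.464, 2.779, 0.001]
force: [0.6, -0.3, 0.0]
opening: 0.0004
grip_force: 0.0
7.05 tcp [0.5557 0.26   0.2157] tool x angle 2.172109199212304 want 2.1707963267948966 tilt -0.9999995125465476
tip rel stud, alt frame mm [ 0.6  0.6 20.7]
shares to tip (tool): [-0.002 -0.002  0.069] force [ 0.61 -0.29  0.01] open 0.00042897502429092946
```

View pics/point.png

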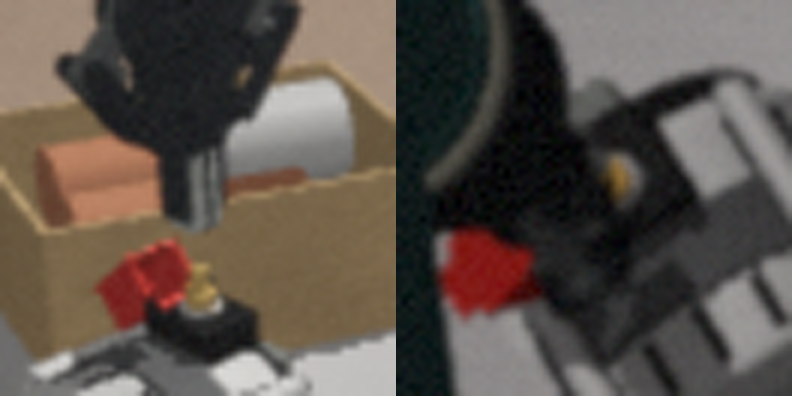

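The fingertips are about 20 mm above the bare stud, at about (212,127) against the stud at (213.5,134) in the side view. The cap is still folded. I'll make a 2 mm nudge and then hold.

```bash
python3 -m pendant '[[[-0.006,0.003,0],0],[[0,0,0],0],[[0,0,0],0],[[0,0,0],0],[[0,0,0],0],[[0,0,0],0],[[0,0,0],0],[[0,0,0],0],[[0,0,0],0],[[0,0,0],0]]' >/dev/null; python3 -m pendant '[[[0,0,0],0],[[0,0,0],0],[[0,0,0],0],[[0,0,0],0],[[0,0,0],0],[[0,0,0],0],[[0,0,0],0],[[0,0,0],0],[[0,0,0],0],[[0,0,0],0]]' >/dev/null;  python3 -m pendant '[[[0,0,0],0],[[0,0,0],0],[[0,0,0],0],[[0,0,0],0],[[0,0,0],0],[[0,0,0],0],[[0,0,0],0],[[0,0,0],0],[[0,0,0],0],[[0,0,0],0]]'; python3 rel.py 0.5555 0.2592 0.6; python3 -c "
from plant import finish_job
print(finish_job())"
```

```text
clock: 10.15
tcp_pos: [0.5571, 0.2588, 0.2152]
eef_rot: [1.464, 2.779, -0.0]
force: [0.3, -0.2, 0.7]
opening: -0.0
grip_force: 0.0
10.15 tcp [0.5571 0.2588 0.2152] tool x angle 2.171798904779076 want 2.1707963267948966 tilt -0.9999999939134312
tip rel stud, alt frame mm [ 1.1 -1.3 20.2]
shares to tip (tool): [ 0.004 -0.004  0.067] force [ 0.34 -0.19  0.74] open -4.471568214290032e-05
the job is handed in; nothing more can be done
None
```

The red cap is folded back, and the closed fingertips held about 20 mm above the bare stud, centred within a few mm by the cameras, for about 3 s without touching it; I handed the job in still pointing there, at about 10 s on the clock, and no verdict came back.

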